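Stir the drying wooden beads

TASK

The oiled wooden beads in the metal bowl must be stirred about so that they dry evenly. Take the tall thin stirring stick out of its block, lower its foot into the clear middle of the beads and stir them round the bowl for at least three full turns, either way round, wide enough to push the beads along. Keep all beads in the bowl, then stand the stick back in its own block and let go.

Things in the scene. Friction and masses are not known exactly. Their poses are not given: they have to be found in the camera images.
- stick_mid (a point): The stirring stick: a plain round wooden rod, 18 mm across, 180 mm long, 35 g, upright and loose in a wooden block; about 115 mm stand out of it. The other block holds a shorter pusher with a fat knob, not needed. This point is half-way up the stick (90 mm from either end), z axis up along it. Grip the top 40 mm from above; carry it upright, foot down.
- stick_tip (a point): The middle of the stick's flat lower end, its foot, 90 mm below the stick's mid-point; same axes. This is the end that stirs. At the start it rests on the hole's floor.
- holder_hole0 (a point): Middle of the round mouth of the stick's own block (wooden, 90 x 90 x 75 mm, fixed on the bench). The hole is 38 mm across and 65 mm deep, open upward, so the stick stands in it with about 10 mm of play all round; z axis up.
- bowl_floor (a point): Middle of the flat inner floor of a straight-sided grey metal bowl, 180 mm across inside, 192 outside; rim 56 mm above this point. It cannot slide. z up; x, y at any turn. Beads lie in a ring 50 mm from the middle; a clear 65 mm in the middle lets the stick in. Stir 44 to 53 mm from the middle, foot 5 to 18 mm up: the slippery beads move easily, and one still fits between stick and wall.
- bead0_mid (a point): Bead 1 of six alike in the bowl: a drum-shaped wooden bead, 26 mm across and 22 mm high, 10 g; this point is its centre. At the start they lie flat in a ring.
- bead1_mid (a point): Bead 2 of six alike in the bowl: a drum-shaped wooden bead, 26 mm across and 22 mm high, 10 g; this point is its centre. 
- bead2_mid (a point): Bead 3 of six alike in the bowl: a drum-shaped wooden bead, 26 mm across and 22 mm high, 10 g; this point is its centre. 
- bead3_mid (a point): Bead 4 of six alike in the bowl: a drum-shaped wooden bead, 26 mm across and 22 mm high, 10 g; this point is its centre. 
- bead4_mid (a point): Bead 5 of six alike in the bowl: a drum-shaped wooden bead, 26 mm across and 22 mm high, 10 g; this point is its centre. 
- bead5_mid (a point): Bead 6 of six alike in the bowl: a drum-shaped wooden bead, 26 mm across and 22 mm high, 10 g; this point is its centre. 
There are look-alikes about, which are no part of the job. Several things look just like the part that bears bowl_floor: the one meant starts farthest to the robot's right.

How it is judged:
By the outcome, as a careful person would: the job done as asked, in the order asked, and still so for the second after the job is handed in, with the robot touching nothing.
It also fails if it takes over 72 s, if anything falls off the work surface, if the arm or the gripper's body presses on something with over 40 N, if the wrist force passes 120 N, or if a joint passes its speed limit or range.

ROBOT

A 6-joint arm with a two-finger parallel gripper is mounted at the origin on the work surface. World frame = base frame: x ahead of the robot, y to its left, z up, the work surface at z = 0. Lengths are in m, angles in rad, forces in N, time in s.
With the tool pointing down it reaches from about 0.275 to 0.75 m from the base axis. Payload 10.2 kg.
Tool frame: the origin (TCP) lies midway between the tips of the shut fingers; the grasp point (between the pads) lies 19 mm behind it; z points along the fingers, y is the line along which they close (so a half turn about z gives the same grasp; the last joint's range is limited). The gripper opens to 85 mm and grips with 20 to 120 N. Pads are 22 mm wide; open, the fingers measure 114 mm over their backs; the gripper's body (76 mm by 85 mm) begins 54 mm behind the grasp point. The pads swing forward as they close: fully open they stand 13 mm farther back than shut.
Start: joints at [-1.491, 0.313, 1.498, -0, 1.331, -0.223], TCP at [0.157, -0.501, 0.231] pointing down, gripper open.
Joint ranges: [-2.94, 2.94], [-0.97, 2.17], [0.19, 2.56], [-1.23, 4.37], [0.02, 3.11], [-2.88, 2.88]. Speed limits (rad/s): [2.39, 2.39, 3.01, 3.14, 3.14, 3.14].

INTERFACE

Orientations are given as a unit quaternion [x, y, z, w].
In Python, from rig import status, optics, workorder gives the robot as it stands.
- The arm moves only by the tool move_arm, never from a script. Its argument "moves" is a list of rows, each a list of 6 numbers: the shift along the tool's x, y, z in units of 0.4 m (1.0 is 0.4 m), then the turn, a rotation vector about the tool's x, y, z in units of 360 degrees (1.0 is 360 degrees). In form: [[tx, ty, tz, rx, ry, rz], ...]. A call has 1 to 12 rows; each row shifts and turns the commanded pose from where the row before left it, along the tool's axes as they then stand; what a row does not reach is not made up. A row lasts 1/8 s, in which the tool goes at most 62.5 mm and 10.7 degrees, less where a joint would pass 70% of its speed; a pose out of reach is approached as far as the arm can. A call with a number of a shift or a turn outside -1 to 1 is refused whole. A call with a gripper value outside its range is refused whole. "claw" is the opening, from -1 (shut) to 1 (fully open), so that 0 is half open, set as the call begins (left out, the last holds). The fingers move at their own pace and stop on an object; "grip_force" is the grip in N (left out, the last holds). Time passes only in rows, so rows that do not move let the fingers close. It gives the time, the measured TCP pose, the force, the opening and the grip force at its end, in the units of the state.
- status.read_state(): the state, without advancing time (a new reading comes with each control period).
- optics.snapshot(name): name is "side" or "top"; returns a dict with "frame" (400x640x3 uint8, red, green, blue), "fovy" (degrees; the focal length in pixels is half the picture's height over the tangent of half this angle, whatever the lens; pixels are square), "cx", "cy" (the principal point, pixels), "rvec" (rotation vector, rad) and "tvec" (3), from world to camera coordinates, as OpenCV has them. Camera axes: x right, y down, z forward; pixel columns grow to the right and rows downward; lengths in m; the calibration is good to about 2 mm. A picture is of the moment at which its call begins. There is no depth.
- workorder.finish_job(): hands the job in; it is judged then, once.
The state is a dict: "time": time; "q": joint angles; "qd": joint speeds; "tau": joint torques, N m; "tcp_pos": TCP position; "tool_rot": TCP orientation; "contact_force": force on the tool from outside, world axes, zero at the start; "moment": the same for the moment, N m; "grip_width": finger opening in m; "grip_force": force on a finger pad.
Only numpy, scipy, OpenCV 4.12 (cv2) and the standard library are available. Lean on these libraries where they do the work, as an engineer would, in place of code of your own. Each camera call takes 0.05 s, during which the arm holds its last target. There are 200 camera calls.

## Working session

There is one attempt and no reset: what is moved stays moved. The work goes in short steps, Python scripts to look and compute and a tool call to move; the robot and the scene stay as the last step left them, time stands still between calls to the robot, and variables do not carry over. Pictures are saved under pics/ and viewed, at most 10 in all, crops included, and the job is handed in when it is done.

Besides the shell and the picture viewer there is one more tool, called as name(argument=value, ...) on one line, values as JSON. move_arm: Moves the arm, as the interface text tells. Shifts and turns lie within -1 to 1; 1 stands for 0.4 m of shift or 360 degrees of turn. Its arguments: {"type":"object","properties":{"moves":{"type":"array","items":{"type":"array","items":{"type":"number","minimum":-1,"maximum":1}}},"claw":{"type":"number"},"grip_force":{"type":"number"}},"required":["moves"]}

```bash
mkdir -p pics
cat > h.py <<'E'
import numpy as np, cv2
from rig import status, optics, workorder
def snap(n):
    s=optics.snapshot(n); R=cv2.Rodrigues(np.array(s["rvec"],float))[0]; t=np.array(s["tvec"],float).ravel()
    f=200/np.tan(np.radians(s["fovy"])/2)
    s.update(R=R,t=t,f=f,C=-R.T@t); return s
def ray(s,u,v):
    d=s["R"].T@np.array([(u-s["cx"])/s["f"],(v-s["cy"])/s["f"],1.]); return d/np.linalg.norm(d)
def onz(s,u,v,z):
    d=ray(s,u,v); return s["C"]+d*(z-s["C"][2])/d[2]
def proj(s,p):
    c=s["R"]@np.array(p)+s["t"]; return c[:2]/c[2]*s["f"]+[s["cx"],s["cy"]]
def save(s,name): cv2.imwrite("pics/"+name,s["frame"][:,:,::-1])
E
python3 - <<'E'
from h import *
a=snap("top");b=snap("side");save(a,"top0.png");save(b,"side0.png")
for s in(a,b):print(s["C"],s["f"],s["R"][2])
st=status.read_state();print(st["time"],st["tcp_pos"],st["tool_rot"],st["grip_width"])
E
```

```text
[0.28275178 0.12431302 0.92636517] 375.8316080753548 [ 0.20901357 -0.02965967 -0.97746285]
[-0.19073406  0.85845993  0.82630212] 512.4413729943496 [ 0.53297319 -0.59501209 -0.6015814 ]
0.1 [ 0.15652205 -0.50089263  0.23081454] [ 9.88563308e-01  1.50805385e-01  6.05512340e-05 -5.63942555e-04] 0.08537270829735683
```

View pics/top0.png

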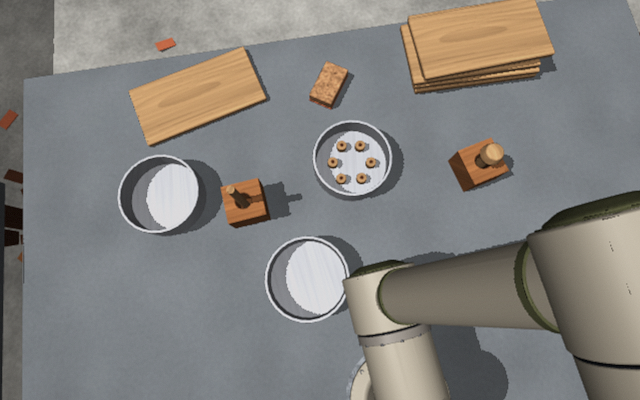

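View pics/side0.png

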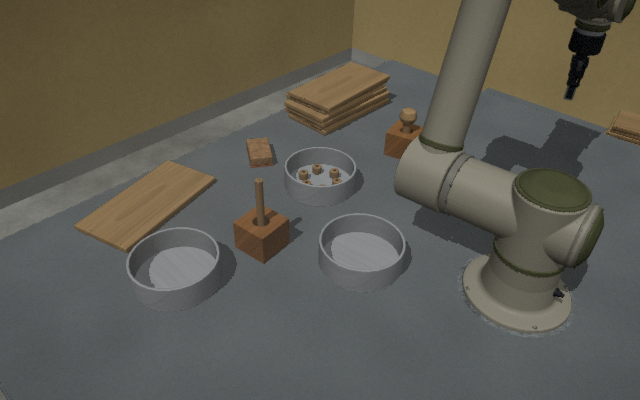

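The top view shows three bowls, at about (353,158), (160,195) and (308,280), and two blocks. The block at (243,200) holds the tall thin stick, and the one at (480,165) holds the knobbed pusher. Next I'll cast rays to place them, with a crop to confirm.

Run:
```python
from h import *
a=snap("top");b=snap("side")
for n,u,v,z in[("bowlbeads",353,158,.06),("bowlL",160,195,.06),("bowl3",308,280,.06),("block",243,203,.075),("knob",480,165,.075)]:print(n,onz(a,u,v,z).round(3))
print("base in top",proj(a,[0,0,0]).round(), "base side",proj(b,[0,0,0]).round())
c1=cv2.resize(a["frame"][100:250,200:400],None,fx=4,fy=4,interpolation=cv2.INTER_CUBIC)[:300*2]
c2=cv2.resize(b["frame"][140:270,220:370],None,fx=4,fy=4,interpolation=cv2.INTER_CUBIC)
cv2.imwrite("pics/ctop.png",c1[:,:,::-1]);cv2.imwrite("pics/cside.png",c2[:,:,::-1])
```

```text
bowlbeads [0.561 0.009 0.06 ]
bowlL [0.546 0.477 0.06 ]
bowl3 [0.294 0.161 0.06 ]
block [0.49  0.282 0.075]
knob [ 0.49  -0.282  0.075]
base in top [399. 399.] base side [515. 290.]
```

View pics/ctop.png

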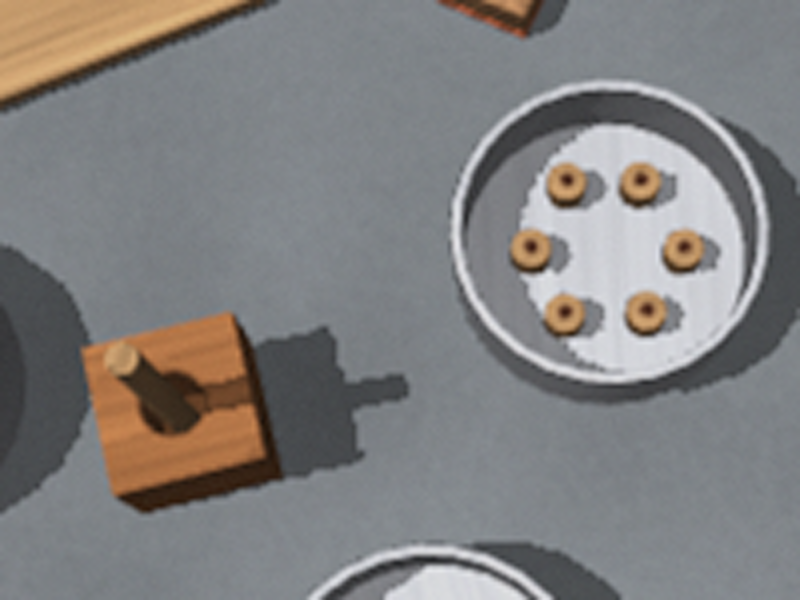

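View pics/cside.png

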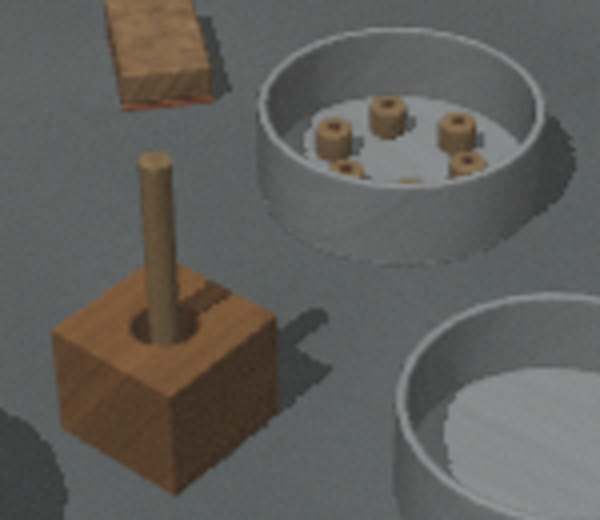

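The crops confirm two things:
- **Bowl:** candidates in the top view are (353,158), y=0.01; (308,280), y=0.16; and (160,195), y=0.48. The one meant is (353,158), because it is farthest right and holds the six beads.
- **Stick:** it's the thin rod whose top is at top (231,189.5) and side (258.5,180). The other block's tool has a knob.

Next I'll get exact positions.

```bash
cat > m.py <<'E'
from h import *
from scipy.optimize import least_squares
def circ(P):
    r=least_squares(lambda q:np.hypot(P[:,0]-q[0],P[:,1]-q[1])-q[2],[*P.mean(0)[:2],.09]); return r.x.round(4),np.abs(r.fun).max().round(4)
def tri(a,pa,b,pb):
    A=[];y=[]
    for s,p in((a,pa),(b,pb)):
        d=ray(s,*p);M=np.eye(3)-np.outer(d,d);A.append(M);y.append(M@s["C"])
    return np.linalg.lstsq(np.vstack(A),np.hstack(y),rcond=None)[0]
E
python3 - <<'E'
from m import *
a=snap("top");b=snap("side")
T=lambda x,y:(200+(x+.5)/4-.5,100+(y+.5)/4-.5); S=lambda x,y:(220+(x+.5)/4-.5,140+(y+.5)/4-.5)
print("sticktop",tri(a,T(124,358),b,S(154,158)), "onz",onz(a,*T(124,358),.19),onz(b,*S(154,158),.19))
for c in[(a,[T(*p) for p in[(82,350),(234,315),(268,460),(118,495)]]),(b,[S(*p) for p in[(52,333),(172,262),(277,320),(172,395)]])]:
    P=np.array([onz(c[0],*p,.075) for p in c[1]]);print("block",P.mean(0).round(4),np.linalg.norm(P-np.roll(P,1,0),axis=1).round(3))
print("hole top",onz(a,*T(170,403),.075),"side",onz(b,*S(164,326),.075))
f=a["frame"].astype(int)
mask=((f.min(2)>0)&(f.min(2)>175)).astype(np.uint8)
# outer rim points: radially outermost bright pixels
for z in(.058,.060,.062,.064):
    pts=[]
    for th in np.radians(np.arange(0,360,6)):
        for r in np.arange(46,33,-.25):
            u=352.5+r*np.cos(th);v=157.8+r*np.sin(th)
            if f[int(round(v)),int(round(u))].min()>160: pts.append(onz(a,u,v,z));break
    print(z,len(pts),circ(np.array(pts)))
hsv=cv2.cvtColor(a["frame"],cv2.COLOR_RGB2HSV)
B=np.array([onz(a,*T(*p),.028) for p in[(566,182),(640,182),(530,247),(683,247),(565,312),(645,310)]])
print("beads",B.mean(0),circ(B));print(B.round(3))
E
```

```text
sticktop [0.49669491 0.28310525 0.18912866] onz [0.49499339 0.28188255 0.19      ] [0.49765241 0.28429508 0.19      ]
block [0.4958 0.2801 0.075 ] [0.089 0.091 0.089 0.088]
block [0.494  0.2841 0.075 ] [0.087 0.09  0.082 0.084]
hole top [0.49699228 0.2831318  0.075     ] side [0.49597468 0.2858097  0.075     ]
0.058 60 (array([0.5661, 0.0106, 0.0956]), np.float64(0.0015))
0.06 60 (array([0.5654, 0.0109, 0.0954]), np.float64(0.0015))
0.062 60 (array([0.5647, 0.0112, 0.0952]), np.float64(0.0015))
0.064 60 (array([0.5641, 0.0114, 0.095 ]), np.float64(0.0015))
beads [0.56394658 0.01149071 0.028     ] (array([0.5637, 0.0112, 0.0484]), np.float64(0.0012))
[[ 0.61   0.028  0.028]
 [ 0.602 -0.018  0.028]
 [ 0.571  0.058  0.028]
 [ 0.555 -0.037  0.028]
 [ 0.526  0.043  0.028]
 [ 0.519 -0.006  0.028]]
```

move_arm(moves=[[0,0,0,0,0,0.0241],[0,0,0,0,0,0.0241],[0.0386,-0.0891,0,0,0,0],[0.0386,-0.0891,0,0,0,0],[0.0386,-0.0891,0,0,0,0],[0.0386,-0.0891,0,0,0,0],[0.0386,-0.0891,0,0,0,0],[0.0386,-0.0891,0,0,0,0],[0.0386,-0.0891,0,0,0,0],[0.0386,-0.0891,0,0,0,0],[0.0386,-0.0891,0,0,0,0],[0.0386,-0.0891,0,0,0,0]], claw=1)

```text
time: 1.8
tcp_pos: [0.3113, -0.1436, 0.2314]
tool_rot: [1.0, -0.0, 0.0, 0.0]
contact_force: [0.8, -0.6, -0.1]
grip_width: 0.0851
grip_force: 0.0
```

move_arm(moves=[[0.0386,-0.0891,0,0,0,0],[0.0386,-0.0891,0,0,0,0],[0.0386,-0.0891,0,0,0,0],[0.0386,-0.0891,0,0,0,0],[0.0386,-0.0891,0,0,0,0],[0.0386,-0.0891,0,0,0,0],[0.0386,-0.0891,0,0,0,0],[0.0386,-0.0891,0,0,0,0],[0.0386,-0.0891,0,0,0,0],[0.0386,-0.0891,0,0,0,0],[0.0386,-0.0891,0,0,0,0],[0.0386,-0.0891,0,0,0,0]])

```text
time: 3.3
tcp_pos: [0.4966, 0.2842, 0.2312]
tool_rot: [1.0, 0.0, -0.0, 0.0]
contact_force: [-0.4, -0.4, 0.3]
grip_width: 0.0855
grip_force: 0.0
```

move_arm(moves=[[0,0,0,0,0,0],[0,0,0,0,0,0]])

```text
time: 3.55
tcp_pos: [0.496, 0.2825, 0.2311]
tool_rot: [1.0, -0.0, -0.0, 0.0]
contact_force: [-0.7, 0.0, 0.8]
grip_width: 0.0854
grip_force: 0.0
```

move_arm(moves=[[0,0,0.037,0,0,0],[0,0,0.037,0,0,0],[0,0,0.037,0,0,0],[0,0,0.037,0,0,0],[0,0,0.037,0,0,0],[0,0,0.037,0,0,0],[0,0,0,0,0,0]])

```text
time: 4.42
tcp_pos: [0.4958, 0.2828, 0.1412]
tool_rot: [1.0, 0.0, -0.001, 0.0]
contact_force: [-0.5, 0.2, 0.5]
grip_width: 0.0854
grip_force: 0.0
```

move_arm(moves=[[0,0,0,0,0,0],[0,0,0,0,0,0],[0,0,0,0,0,0],[0,0,0,0,0,0],[0,0,0,0,0,0],[0,0,0,0,0,0],[0,0,0,0,0,0],[0,0,0,0,0,0]], claw=-1, grip_force=60)

```text
time: 5.42
tcp_pos: [0.4965, 0.283, 0.1428]
tool_rot: [1.0, -0.0, 0.0, -0.0]
contact_force: [0.3, 1.4, 5.4]
grip_width: 0.0165
grip_force: 58.5
```

Run:
```python
from h import *
b=snap("side")
cv2.imwrite("pics/grip.png",cv2.resize(b["frame"][100:270,180:340],None,fx=3,fy=3)[:,:,::-1])
```

```text
(no output)
```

View pics/grip.png

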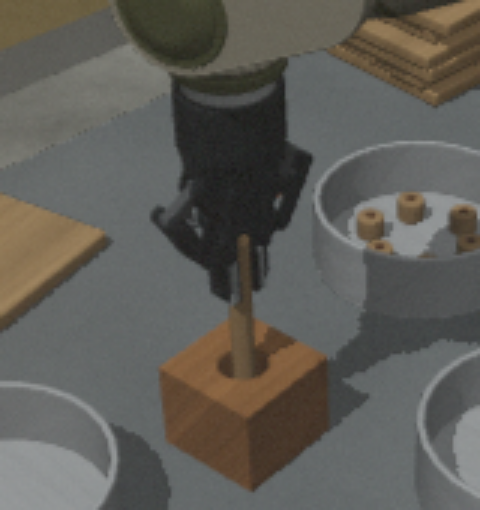

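The stick is held between the pads, about centred, and still upright in its block (base near (243,375) in the crop). I'll lift it and carry it over the bowl.

move_arm(moves=[[0,0,-0.04,0,0,0],[0,0,-0.05,0,0,0],[0,0,-0.05,0,0,0],[0,0,-0.05,0,0,0],[0,0,-0.05,0,0,0],[0,0,-0.01,0,0,0],[0,0,0,0,0,0]])

```text
time: 6.35
tcp_pos: [0.4961, 0.2828, 0.2422]
tool_rot: [1.0, -0.0, -0.0, 0.0]
contact_force: [0.3, -0.1, -0.7]
grip_width: 0.0164
grip_force: 58.5
```

move_arm(moves=[[0.01,0.04,0,0,0,0],[0.02,0.08,0,0,0,0],[0.025,0.1,0,0,0,0],[0.025,0.1,0,0,0,0],[0.025,0.1,0,0,0,0],[0.025,0.1,0,0,0,0],[0.02,0.08,0,0,0,0],[0.014,0.055,0,0,0,0],[0.006,0.0245,0,0,0,0],[0,0,0,0,0,0],[0,0,0,0,0,0]])

```text
time: 7.72
tcp_pos: [0.564, 0.0118, 0.2424]
tool_rot: [1.0, 0.0, -0.0, -0.0]
contact_force: [-0.5, 0.3, -0.1]
grip_width: 0.0165
grip_force: 58.5
```

Run:
```python
from h import *
b=snap("side");a=snap("top")
u,v=proj(b,[.5645,.0112,.1]).astype(int);print(u,v, status.read_state()["tcp_pos"])
c=b["frame"][v-70:v+70,u-90:u+90]
cv2.imwrite("pics/over.png",cv2.resize(c,None,fx=4,fy=4,interpolation=cv2.INTER_CUBIC)[:,:,::-1])
print("expected foot centre side",(proj(b,[.5645,.0112,.111])-[u-90,v-70])*4, "crop px; stick at pads",(proj(b,[.5645,.0112,.23])-[u-90,v-70])*4)
print("bowl centre floor",(proj(b,[.5645,.0112,.006])-[u-90,v-70])*4)
```

```text
320 153 [0.56408561 0.01185736 0.24256557]
expected foot centre side [363.54394924 268.04606052] crop px; stick at pads [368.25438894 104.46656171]
bowl centre floor [359.78769597 398.4895155 ]
```

View pics/over.png

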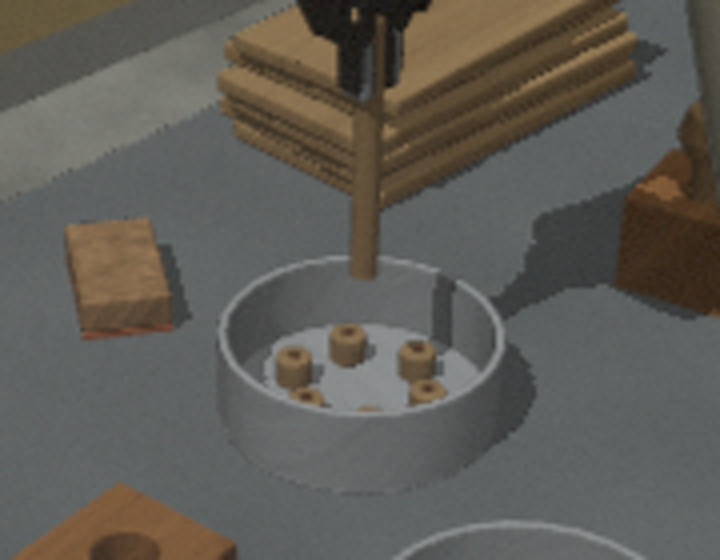

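The foot is at crop (364,272), over the bowl's centre and close to the predicted pixel, and the stick is upright. I'll lower it, move out through the gap at about 50°, and stir.

move_arm(moves=[[0,0,0.039,0,0,0],[0,0,0.039,0,0,0],[0,0,0.039,0,0,0],[0,0,0.039,0,0,0],[0,0,0.039,0,0,0],[0,0,0.039,0,0,0],[0,0,0,0,0,0],[0.0183,-0.0238,0,0,0,0],[0.0183,-0.0238,0,0,0,0],[0.0182,-0.0238,0,0,0,0],[0.0182,-0.0238,0,0,0,0],[0,0,0,0,0,0]])

```text
time: 9.32
tcp_pos: [0.5938, 0.05, 0.1488]
tool_rot: [1.0, 0.001, 0.0, -0.0]
contact_force: [-1.2, 0.5, -0.8]
grip_width: 0.0168
grip_force: 58.5
```

move_arm(moves=[[-0.0271,-0.0157,0,0,0,0],[-0.0302,-0.0081,0,0,0,0],[-0.0313,0,0,0,0,0],[-0.0302,0.0081,0,0,0,0],[-0.0271,0.0157,0,0,0,0],[-0.0221,0.0221,0,0,0,0],[-0.0157,0.0271,0,0,0,0],[-0.0081,0.0302,0,0,0,0],[0,0.0313,0,0,0,0],[0.0081,0.0302,0,0,0,0],[0.0157,0.0271,0,0,0,0],[0.0221,0.0221,0,0,0,0]])

```text
time: 10.82
tcp_pos: [0.5358, -0.0276, 0.1489]
tool_rot: [1.0, -0.0, 0.0, -0.0]
contact_force: [-0.6, 0.7, 0.0]
grip_width: 0.0166
grip_force: 58.6
```

Run:
```python
from h import *
b=snap("side")
u,v=320,153
cv2.imwrite("pics/stir1.png",cv2.resize(b["frame"][v-50:v+70,u-90:u+90],None,fx=4,fy=4,interpolation=cv2.INTER_CUBIC)[:,:,::-1])
```

```text
(no output)
```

View pics/stir1.png

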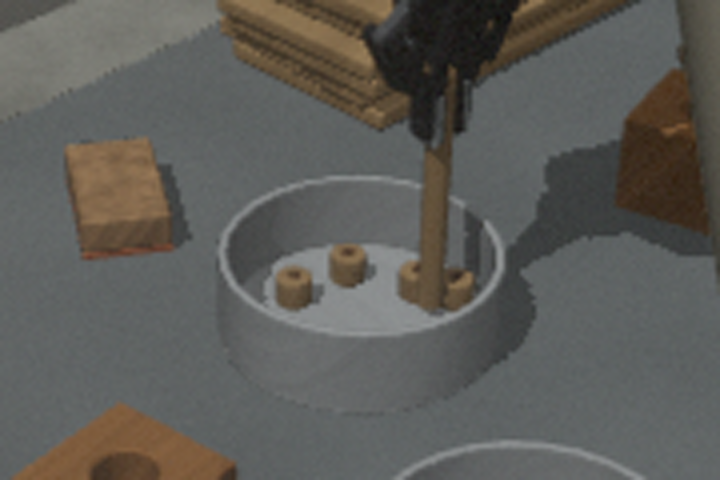

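The foot is at about (430,305) in the crop, pushing beads ahead of it, with none lost. I'll carry on to four turns.

move_arm(moves=[[0.0271,0.0157,0,0,0,0],[0.0302,0.0081,0,0,0,0],[0.0313,0,0,0,0,0],[0.0302,-0.0081,0,0,0,0],[0.0271,-0.0157,0,0,0,0],[0.0221,-0.0221,0,0,0,0],[0.0157,-0.0271,0,0,0,0],[0.0081,-0.0302,0,0,0,0],[0,-0.0313,0,0,0,0],[-0.0081,-0.0302,0,0,0,0],[-0.0157,-0.0271,0,0,0,0],[-0.0221,-0.0221,0,0,0,0]])

```text
time: 12.38
tcp_pos: [0.5928, 0.0499, 0.1489]
tool_rot: [1.0, 0.0, -0.0, -0.0]
contact_force: [-1.0, -0.6, -0.6]
grip_width: 0.0164
grip_force: 58.6
```

move_arm(moves=[[-0.0271,-0.0157,0,0,0,0],[-0.0302,-0.0081,0,0,0,0],[-0.0313,0,0,0,0,0],[-0.0302,0.0081,0,0,0,0],[-0.0271,0.0157,0,0,0,0],[-0.0221,0.0221,0,0,0,0],[-0.0157,0.0271,0,0,0,0],[-0.0081,0.0302,0,0,0,0],[0,0.0313,0,0,0,0],[0.0081,0.0302,0,0,0,0],[0.0157,0.0271,0,0,0,0],[0.0221,0.0221,0,0,0,0]])

```text
time: 13.88
tcp_pos: [0.5357, -0.0276, 0.1489]
tool_rot: [1.0, -0.0, 0.0, -0.0]
contact_force: [0.1, 0.3, -0.6]
grip_width: 0.0165
grip_force: 58.6
```

move_arm(moves=[[0.0271,0.0157,0,0,0,0],[0.0302,0.0081,0,0,0,0],[0.0313,0,0,0,0,0],[0.0302,-0.0081,0,0,0,0],[0.0271,-0.0157,0,0,0,0],[0.0221,-0.0221,0,0,0,0],[0.0157,-0.0271,0,0,0,0],[0.0081,-0.0302,0,0,0,0],[0,-0.0313,0,0,0,0],[-0.0081,-0.0302,0,0,0,0],[-0.0157,-0.0271,0,0,0,0],[-0.0221,-0.0221,0,0,0,0]])

```text
time: 15.38
tcp_pos: [0.5928, 0.0499, 0.1489]
tool_rot: [1.0, 0.0, -0.0, 0.0]
contact_force: [-0.5, 0.0, -0.2]
grip_width: 0.0171
grip_force: 58.6
```

move_arm(moves=[[-0.0271,-0.0157,0,0,0,0],[-0.0302,-0.0081,0,0,0,0],[-0.0313,0,0,0,0,0],[-0.0302,0.0081,0,0,0,0],[-0.0271,0.0157,0,0,0,0],[-0.0221,0.0221,0,0,0,0],[-0.0157,0.0271,0,0,0,0],[-0.0081,0.0302,0,0,0,0],[0,0.0313,0,0,0,0],[0.0081,0.0302,0,0,0,0],[0.0157,0.0271,0,0,0,0],[0.0221,0.0221,0,0,0,0]])

```text
time: 16.88
tcp_pos: [0.5357, -0.0276, 0.1489]
tool_rot: [1.0, -0.0, 0.0, -0.0]
contact_force: [0.2, -0.5, 0.0]
grip_width: 0.0167
grip_force: 58.6
```

move_arm(moves=[[0.0271,0.0157,0,0,0,0],[0.0302,0.0081,0,0,0,0],[0.0313,0,0,0,0,0],[0.0302,-0.0081,0,0,0,0],[0.0271,-0.0157,0,0,0,0],[0.0221,-0.0221,0,0,0,0],[0.0157,-0.0271,0,0,0,0],[0.0081,-0.0302,0,0,0,0],[0,-0.0313,0,0,0,0],[-0.0081,-0.0302,0,0,0,0],[-0.0157,-0.0271,0,0,0,0],[-0.0221,-0.0221,0,0,0,0]])

```text
time: 18.38
tcp_pos: [0.5928, 0.0499, 0.1489]
tool_rot: [1.0, 0.0, -0.0, 0.0]
contact_force: [1.5, -0.5, -0.3]
grip_width: 0.0166
grip_force: 58.6
```

move_arm(moves=[[-0.0271,-0.0157,0,0,0,0],[-0.0302,-0.0081,0,0,0,0],[-0.0313,0,0,0,0,0],[-0.0302,0.0081,0,0,0,0],[-0.0271,0.0157,0,0,0,0],[-0.0221,0.0221,0,0,0,0],[-0.0157,0.0271,0,0,0,0],[-0.0081,0.0302,0,0,0,0],[0,0.0313,0,0,0,0],[0.0081,0.0302,0,0,0,0],[0.0157,0.0271,0,0,0,0],[0.0221,0.0221,0,0,0,0]])

```text
time: 19.88
tcp_pos: [0.5357, -0.0276, 0.1489]
tool_rot: [1.0, -0.0, 0.0, -0.0]
contact_force: [0.5, 0.2, 0.0]
grip_width: 0.0167
grip_force: 58.6
```

move_arm(moves=[[0.0271,0.0157,0,0,0,0],[0.0302,0.0081,0,0,0,0],[0.0313,0,0,0,0,0],[0.0302,-0.0081,0,0,0,0],[0.0271,-0.0157,0,0,0,0],[0.0221,-0.0221,0,0,0,0],[0.0157,-0.0271,0,0,0,0],[0.0081,-0.0302,0,0,0,0],[0,-0.0313,0,0,0,0],[-0.0081,-0.0302,0,0,0,0],[-0.0157,-0.0271,0,0,0,0],[-0.0221,-0.0221,0,0,0,0]])

```text
time: 21.38
tcp_pos: [0.5928, 0.0499, 0.1489]
tool_rot: [1.0, 0.0, -0.0, 0.0]
contact_force: [0.8, 0.2, -0.8]
grip_width: 0.0168
grip_force: 58.6
```

Run:
```python
from h import *
b=snap("side")
u,v=320,153
cv2.imwrite("pics/stir2.png",cv2.resize(b["frame"][v-50:v+70,u-90:u+90],None,fx=4,fy=4,interpolation=cv2.INTER_CUBIC)[:,:,::-1])
```

```text
(no output)
```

View pics/stir2.png

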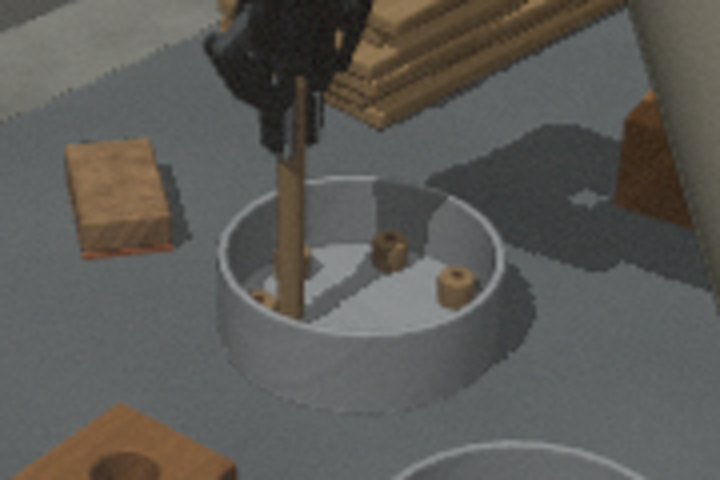

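Four turns are done and the stick is still upright; it hides one or two beads and the near wall hides others. I'll lift it and return it to its block.

move_arm(moves=[[0,0,-0.03,0,0,0],[0,0,-0.045,0,0,0],[0,0,-0.045,0,0,0],[0,0,-0.045,0,0,0],[0,0,-0.045,0,0,0],[0,0,-0.03,0,0,0],[0,0,0,0,0,0]])

```text
time: 22.3
tcp_pos: [0.5938, 0.0489, 0.2459]
tool_rot: [1.0, -0.0, 0.001, 0.0]
contact_force: [-0.0, 0.2, -0.4]
grip_width: 0.0168
grip_force: 58.6
```

move_arm(moves=[[-0.014,-0.034,0,0,0,0],[-0.029,-0.07,0,0,0,0],[-0.035,-0.085,0,0,0,0],[-0.035,-0.085,0,0,0,0],[-0.035,-0.085,0,0,0,0],[-0.035,-0.085,0,0,0,0],[-0.03,-0.07,0,0,0,0],[-0.02,-0.045,0,0,0,0],[-0.01,-0.025,0,0,0,0],[0,0,0,0,0,0],[0,0,0,0,0,0]])

```text
time: 23.68
tcp_pos: [0.4966, 0.2821, 0.2448]
tool_rot: [1.0, -0.0, -0.0, 0.0]
contact_force: [-0.1, -0.5, 0.2]
grip_width: 0.0165
grip_force: 58.6
```

Run:
```python
from h import *
b=snap("side");a=snap("top");print(status.read_state()["tcp_pos"])
u,v=262,195
c=np.hstack([b["frame"][v-70:v+70,u-50:u+50],b["frame"][110:250,270:370]])
cv2.imwrite("pics/back.png",cv2.resize(c,None,fx=4,fy=4,interpolation=cv2.INTER_CUBIC)[:,:,::-1])
print("foot exp",(proj(b,[.4962,.2832,.1095])-[u-50,v-70])*4,"hole",(proj(b,[.4955,.2835,.075])-[u-50,v-70])*4)
h=cv2.cvtColor(a["frame"],cv2.COLOR_RGB2HSV)[112:205,305:400]
m=((h[:,:,0]>5)&(h[:,:,0]<22)&(h[:,:,1]>80)).astype(np.uint8)
n,_,s,ce=cv2.connectedComponentsWithStats(m)
for i in range(1,n):
    if s[i,4]>15:print(s[i,4],onz(a,*(ce[i]+[305,112]),.028).round(3))
```

```text
[0.49663491 0.28213123 0.24487339]
foot exp [194.85809591 334.66800989] hole [198.11238743 382.98960593]
84 [0.631 0.007 0.028]
85 [ 0.591 -0.051  0.028]
81 [0.605 0.065 0.028]
82 [ 0.529 -0.049  0.028]
70 [0.524 0.07  0.028]
70 [0.493 0.018 0.028]
```

View pics/back.png

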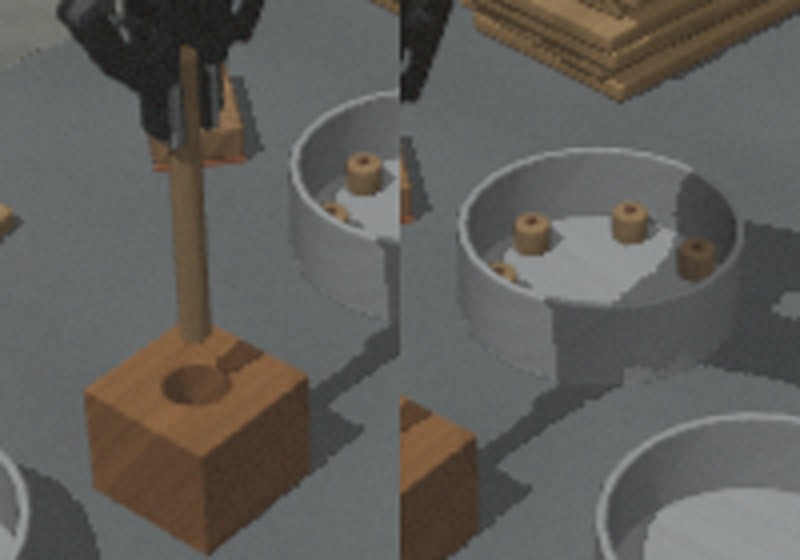

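All six beads are in the bowl, now spread to about 68 mm radius. The foot (195,333) lines up with the hole (197,384) to about a millimetre, so I'll lower it.

move_arm(moves=[[0,0,0.03,0,0,0],[0,0,0.035,0,0,0],[0,0,0.035,0,0,0],[0,0,0.035,0,0,0],[0,0,0.035,0,0,0],[0,0,0.035,0,0,0],[0,0,0.025,0,0,0],[0,0,0.015,0,0,0],[0,0,0.005,0,0,0],[0,0,0,0,0,0],[0,0,0,0,0,0]])

```text
time: 25.15
tcp_pos: [0.4964, 0.2829, 0.1453]
tool_rot: [1.0, -0.0, 0.0, -0.0]
contact_force: [-0.0, -0.5, -0.5]
grip_width: 0.0165
grip_force: 58.6
```

move_arm(moves=[[0,0,0.004,0,0,0],[0,0,0,0,0,0]])

```text
time: 25.4
tcp_pos: [0.4962, 0.2828, 0.1432]
tool_rot: [1.0, -0.0, -0.0, 0.0]
contact_force: [0.0, -0.7, -0.4]
grip_width: 0.0165
grip_force: 58.6
```

move_arm(moves=[[0,0,0,0,0,0],[0,0,0,0,0,0],[0,0,0,0,0,0],[0,0,0,0,0,0],[0,0,0,0,0,0],[0,0,0,0,0,0],[0,0,0,0,0,0],[0,0,0,0,0,0]], claw=1)

```text
time: 26.4
tcp_pos: [0.4962, 0.2828, 0.1433]
tool_rot: [1.0, -0.0, -0.0, 0.0]
contact_force: [0.2, -0.1, 0.6]
grip_width: 0.0854
grip_force: 0.0
```

move_arm(moves=[[0,0,-0.03,0,0,0],[0,0,-0.05,0,0,0],[0,0,-0.05,0,0,0],[0,0,-0.05,0,0,0],[0,0,-0.05,0,0,0],[0,0,-0.05,0,0,0],[0,0,-0.04,0,0,0],[0,0,0,0,0,0],[0,0,0,0,0,0]])

```text
time: 27.52
tcp_pos: [0.496, 0.2827, 0.2708]
tool_rot: [1.0, -0.0, -0.0, 0.0]
contact_force: [-0.4, -0.1, -0.4]
grip_width: 0.0856
grip_force: 0.0
```

Run:
```python
from h import *
b=snap("side");save(b,"end.png");print(status.read_state()["tcp_pos"])
```

```text
[0.49599529 0.28272643 0.27064452]
```

View pics/end.png

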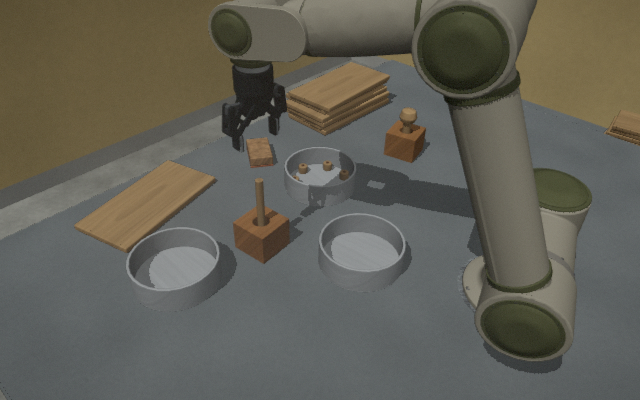

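The stick stands upright in its block at (260,205), and the open gripper is well above it and touching nothing.

```bash
python3 -c "
from rig import workorder;print(workorder.finish_job())"
```

```text
the job is handed in; nothing more can be done
None
```

I stirred the beads for four full turns at 48 mm radius, kept all six in the bowl, stood the stick back upright in its own block and let go, then handed the job in at about 28 s; the hand-in gave no verdict.

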